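Rock the angle gauge on a crowned stud to its set mark and hold it

TASK

Pick up the pendulum angle gauge by its wooden grip block, lift it over to the crowned stud and thread the slot in its foot down over the stud's steel post, with the foot resting across the crown and the gauge square to the stud. Then rock the gauge sideways on the crown until its swinging needle settles with its tip on the small rider tab on the scale, and finish holding it there: the gripper keeps its grip and the foot stays resting on the stud, not pressed hard. Leave everything else on the bench where it is.

Things in the scene. Friction and masses are not known exactly. Their poses are not given: they have to be found in the camera images.
- gauge: Loose pendulum angle gauge, about 0.3 kg, upright on the bench, 184 mm tall. Origin: middle of the foot's underside; z up, y along the foot, white dial faces -x (roughly the robot). Foot 50 (x) x 120 (y) x 8 mm. Open gap above it up to z = 40 mm; wooden case 20 (x) x 100 (y) mm, z 40 to 134 mm, its needle and rider behind a clear pane. Grip block on top.
- gauge_grip (a point): Middle of the gauge's dark wooden grip block, at 0, 0, 159 mm in the gauge's frame. The block is 26 (x) x 30 (y) x 50 (z) mm, standing on the case; grip it from above across y.
- gauge_slot (a point): Middle of the slot through the gauge's foot, at its underside (the gauge's origin). The slot is 20 (x) x 44 (y) mm, the plate 8 mm thick; the gap between the cheeks above it is 84 mm wide in y.
- needle (a joint): The needle, a free pendulum; pivot 105 mm above the foot's underside, tip 53 mm below the pivot. Angle about the gauge's own x: 0 = at the foot's middle, positive = tip toward the gauge's +y. It settles plumb (tilting the gauge by a about its own +x makes it read -a) after swinging for about 2 s.
- needle_tip (a point): The needle's tip.
- rider (a joint): Where the rider tab is set on the scale, 0.13 to 0.28 (on the gauge's +y side): angle about the needle's pivot in the same sense. It stays as set. The needle is on the mark when its value equals this.
- rider_mark (a point): The mark: middle of the dark rider tab's upper edge, 53 mm from the pivot. The tab is 7 mm wide.
- stud: Stud offcut, screwed to the bench, 100 (x) x 110 (y) mm. Origin: middle of its underside, z up. Top crowned: a cylinder of radius 150 mm (in 3 degree flats) with its axis along the stud's x, crest 45 mm above the bench along y = 0, the y edges 10 mm lower. A fixed steel post, 8 mm in diameter, rises 30 mm from the crest's middle.
- post_tip (a point): Top centre of the stud's post, 75 mm above the bench.
- dog: Bystander, leave alone: wooden bench dog, 28 mm thick, 68 mm tall.
- tape: Bystander, leave alone: grey tape measure, 38x97x66 mm.
- sander: Bystander, leave alone: cork sanding block, 65x110x35 mm.
- masking: Bystander, leave alone: roll of masking tape, 105 mm across, 24 mm high.
- wax: Bystander, leave alone: flat round wax tin, 83 mm across, 30 mm high.

How it is judged:
On the way, in this order (a step that is already met when the one before it is completed fails the run):
1. the gauge is lifted clear of the bench (height (world z) of gauge above 0.07 m and contact force between the fingers and gauge above 2 N), for 0.1 s.
2. the gauge's foot is threaded over the post and rests on the stud (x of post_tip in the frame of gauge between -0.02 and 0.02 m and y of post_tip in the frame of gauge between -0.035 and 0.035 m and z of post_tip in the frame of gauge between 0.015 and 0.05 m and contact force between gauge and stud above 0.3 N and angle between the x axis of gauge and the x axis of stud, either way round below 0.26 rad), for 0.1 s.
At the end, for the whole second after the job is handed in: Gauge still gripped (over 2 N), post through the slot (tip 15 to 50 mm above the underside of the foot), foot on the stud with 0.3 to 30 N, gauge x within 0.26 rad of stud x, needle at rest (under 0.25 rad/s), its tip within 3.5 mm of the rider mark; all through the last second (all of step 2 and contact force between gauge and stud below 30 N and distance between needle_tip and rider_mark below 0.0035 m and velocity of joint needle between -0.25 and 0.25 rad/s and contact force between the fingers and gauge above 2 N); the arm keeps its last pose, push and grip.
It fails at once if a bystander is moved more than 25 mm (distance of any of dog, tape, sander, masking, wax from where it was at the start of the episode above 0.025 m).
It also fails if it takes over 51 s, if anything falls off the work surface, if the arm or the gripper's body presses on something with over 40 N, if the wrist force passes 120 N, or if a joint passes its speed limit or range.

ROBOT

A 6-joint arm with a two-finger parallel gripper is mounted at the origin on the work surface; the furniture and walls round the work are solid. World frame = base frame: x ahead of the robot, y to its left, z up, the work surface at z = 0. Lengths are in m, angles in rad, forces in N, time in s.
With the tool pointing down it reaches from about 0.3 to 0.85 m from the base axis. Payload 5.4 kg.
Tool frame: the origin (TCP) lies between the finger pads; the fingertips stand 19 mm ahead of it and the grasp point (between the pads) is the TCP; z points along the fingers, y is the line along which they close (so a half turn about z gives the same grasp; the last joint's range is limited). The gripper opens to 85 mm and grips with 20 to 120 N. Pads are 22 mm wide; open, the fingers measure 114 mm over their backs; the gripper's body (76 mm by 85 mm) begins 54 mm behind the grasp point. The pads swing forward as they close: fully open they stand 13 mm farther back than shut.
Start: joints at [1.135, 0.158, 1.597, -0, 1.386, -0.21], TCP at [0.129, 0.56, 0.25] pointing down, gripper open.
Joint ranges: [-2.91, 2.91], [-0.94, 2.29], [0.18, 2.7], [-1.29, 4.43], [0.17, 2.64], [-3, 3]. Speed limits (rad/s): [2.57, 2.57, 3.14, 3.14, 3.14, 3.14].

INTERFACE

Orientations are given as [roll, pitch, yaw] about the fixed x, y, z axes, in that order (R = Rz(yaw) Ry(pitch) Rx(roll)).
In Python, from plant import bot gives the robot as it stands.
- The arm moves only by the shell command python3 -m crank 'ROWS' [FORCE]. ROWS is JSON, one flat list of numbers, 7 for each row, row after row: the turn, a rotation vector about the tool's x, y, z in degrees, then the shift along the tool's x, y, z in cm, then the opening, from 0 (shut) to 1 (fully open). In form: [rx, ry, rz, tx, ty, tz, claw, rx, ry, rz, tx, ty, tz, claw, ...]. A call has 1 to 8 rows; each row shifts and turns the commanded pose from where the row before left it, along the tool's axes as they then stand; what a row does not reach is not made up. A row lasts 1/10 s, in which the tool goes at most 50 mm and 8.59 degrees, less where a joint would pass 70% of its speed; a pose out of reach is approached as far as the arm can. A call is refused whole if a number of a shift passes 5 or a number of a turn 8.59, either way. A call with a gripper value outside its range is refused whole. The fingers move at their own pace and stop on an object; FORCE is the grip in N (left out, the last holds). Time passes only in rows, so rows that do not move let the fingers close. It gives the time, the measured TCP pose, the force, the opening and the grip force at its end, in the units of the state.
- bot.observe(): the state, without advancing time (a new reading comes with each control period).
- bot.grab_frame(name): name is "scene" or "top"; returns a dict with "frame" (480x640x3 uint8, red, green, blue), "K" (3x3 intrinsics, pixels), "T" (4x4, takes a point from camera to world coordinates). Camera axes: x right, y down, z forward; pixel columns grow to the right and rows downward; lengths in m; the calibration is good to about 2 mm. A picture is of the moment at which its call begins. There is no depth.
- bot.hand_in(): hands the job in; it is judged then, once.
The state is a dict: "clock": time; "q": joint angles; "joint_vel": joint speeds; "joint_efforts": joint torques, N m; "tcp_pos": TCP position; "orientation": TCP orientation; "wrist_force": force on the tool from outside, world axes, zero at the start; "moment": the same for the moment, N m; "opening": opening from 0.0 (shut) to 1.0 (fully open); "grip_force": force on a finger pad.
Only numpy, scipy, OpenCV 4.12 (cv2) and the standard library are available. Lean on these libraries where they do the work, as an engineer would, in place of code of your own. Each camera call takes 0.05 s, during which the arm holds its last target. There are 200 camera calls.

## Working session

There is one attempt and no reset: what is moved stays moved. The work goes in short steps, Python scripts to look and compute and a shell command to move; the robot and the scene stay as the last step left them, time stands still between calls to the robot, and variables do not carry over. Pictures are saved under pics/ and viewed, at most 10 in all, crops included, and the job is handed in when it is done.

```bash
mkdir -p pics; ls
cat > h.py <<'E'
import numpy as np, cv2
from plant import bot
def grab(n,f=None):
    d=bot.grab_frame(n); d['K']=np.array(d['K']); d['T']=np.array(d['T'])
    if f: cv2.imwrite('pics/'+f,cv2.cvtColor(d['frame'],cv2.COLOR_RGB2BGR))
    return d
def ray(d,u,v):
    r=d['T'][:3,:3]@np.linalg.inv(d['K'])@[u,v,1]; return d['T'][:3,3],r
def onplane(d,u,v,z):
    o,r=ray(d,u,v); return o+r*(z-o[2])/r[2]
def proj(d,p):
    c=np.linalg.inv(d['T'])@np.append(p,1); q=d['K']@c[:3]; return q[:2]/q[2]
E
python3 - <<'E'
from h import *
for n in('scene','top'):
    d=grab(n,n+'1.png'); print(n,d['K'].tolist(),d['T'].round(3).tolist(),)
print(bot.observe())
E
```

```text
pics
scene [[596.2216580188795, 0.0, 315.18736965881385], [0.0, 596.2216580188795, 241.49866930971953], [0.0, 0.0, 1.0]] [[0.694, -0.506, 0.512, -0.259], [-0.72, -0.506, 0.475, -0.687], [0.019, -0.698, -0.716, 1.032], [0.0, 0.0, 0.0, 1.0]]
top [[514.0263871381479, 0.0, 324.09525970645615], [0.0, 514.0263871381479, 241.98121089009706], [0.0, 0.0, 1.0]] [[0.01, -0.991, 0.134, 0.245], [-1.0, -0.009, 0.013, -0.083], [-0.011, -0.135, -0.991, 1.272], [0.0, 0.0, 0.0, 1.0]]
{'clock': 0.1, 'q': array([ 1.13490455e+00,  1.58996941e-01,  1.59813423e+00,  2.72378837e-05,
        1.38622249e+00, -2.10117297e-01]), 'joint_vel': array([-0.00043264, -0.00030426, -0.00146768,  0.00014311, -0.00059662,
        0.00098367]), 'joint_efforts': array([-1.40942821e-04, -3.96991003e+01, -3.32338679e+01, -1.56993824e-04,
        4.18579672e-03, -1.82307537e-05]), 'tcp_pos': array([0.12851618, 0.55991518, 0.24939522]), 'orientation': array([-3.13987595e+00, -3.93480162e-04,  2.91581281e+00]), 'wrist_force': array([-0.0788915 , -0.12678637,  0.5946941 ]), 'moment': array([ 0.00515986, -0.01070728, -0.01189302]), 'grip_force': 0.0, 'opening': 1.0005067874869582}
```

View pics/scene1.png

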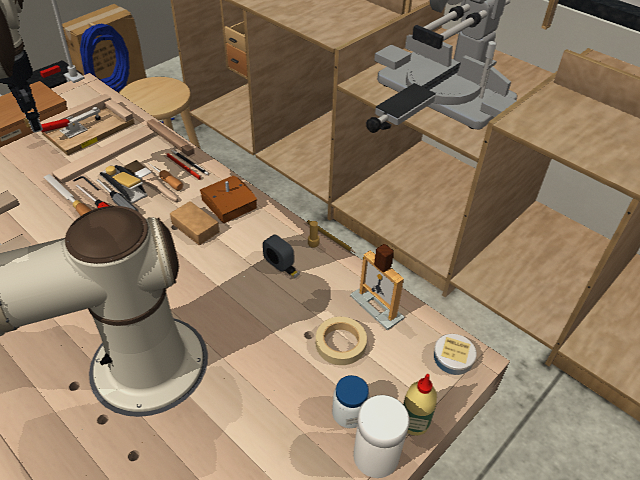

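View pics/top1.png

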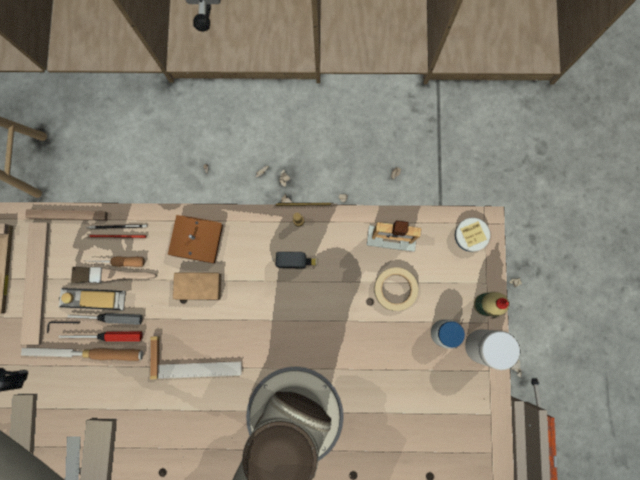

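The scene view shows the gauge at about (380,285) with its dark grip at (384,257), and the stud at (228,197) with the post at (228,185). In the top view the grip is at (401,228) and the stud at (195,239). Next I'll measure from masks.

Run:
```python
from h import *
S=grab('scene');T=grab('top')
def blob(d,box,f):
    x0,y0,x1,y1=box; im=d['frame'][y0:y1,x0:x1]; hsv=cv2.cvtColor(im,cv2.COLOR_RGB2HSV); m=f(im.astype(int),hsv).astype(np.uint8)
    n,l,st,c=cv2.connectedComponentsWithStats(m); k=1+st[1:,4].argmax()
    cn=max(cv2.findContours((l==k).astype(np.uint8),0,2)[0],key=cv2.contourArea)+[x0,y0]
    return c[k]+[x0,y0],st[k,4],cn
def tri(a,b):
    o1,r1=ray(S,*a);o2,r2=ray(T,*b); A=np.array([r1,-r2]).T; s=np.linalg.lstsq(A,o2-o1,rcond=None)[0]
    p,q=o1+r1*s[0],o2+r2*s[1]; return (p+q)/2,np.linalg.norm(p-q)
dark=lambda im,h:(im.max(2)<115)&(im[...,0]>im[...,2]*1.4)
g1=blob(S,(365,235,405,280),dark);g2=blob(T,(385,212,418,242),dark)
print('grip',g1[:2],g2[:2],tri(g1[0],g2[0]), cv2.boundingRect(g1[2]),cv2.minAreaRect(g2[2]))
red=lambda im,h:(h[...,1]>140)&(h[...,2]>60)&(h[...,0]<14)
s2=blob(T,(155,200,240,275),red); r=cv2.minAreaRect(s2[2]); print('stud',s2[:2],r)
for p in cv2.boxPoints(r): print(onplane(T,*p,.038).round(4))
grey=lambda im,h:(h[...,1]<60)&(h[...,2]>110)
f2=blob(T,(360,215,430,260),grey); r=cv2.minAreaRect(f2[2]); print('foot',f2[:2],r)
for p in cv2.boxPoints(r): print(onplane(T,*p,.008).round(4))
b=cv2.cvtColor(S['frame'],cv2.COLOR_RGB2BGR); t=cv2.cvtColor(T['frame'],cv2.COLOR_RGB2BGR)
a=cv2.resize(b[235:335,340:415],None,fx=5,fy=5,interpolation=2); c=cv2.resize(t[205:260,360:430],None,fx=5.3,fy=5.3,interpolation=2); e=cv2.resize(t[205:275,160:230],None,fx=4,fy=4)
W=np.zeros((580,750,3),np.uint8); W[:500,:375]=a; W[:c.shape[0],376:376+c.shape[1]]=c; W[295:575,400:680]=e; cv2.imwrite('pics/crop1.png',W)
```

```text
grip (array([383.78571429, 252.38655462]), np.int32(714)) (array([399.84976526, 227.4084507 ]), np.int32(213)) (array([ 0.42875717, -0.23359495,  0.17343838]), np.float64(0.00348296367819884)) (365, 235, 40, 37) ((399.9450988769531, 227.493896484375), (15.460415840148926, 14.466531753540039), 6.34019136428833)
stud (array([194.61452991, 237.67435897]), np.int32(1170)) ((194.99996948242188, 238.49998474121094), (46.479515075683594, 40.20380401611328), 11.309932708740234)
[0.3808 0.3101 0.038 ]
[0.4781 0.2957 0.038 ]
[0.4564 0.183  0.038 ]
[0.3597 0.1985 0.038 ]
foot (array([393.66236346, 242.31032771]), np.int32(2014)) ((394.5, 237.0), (44.0, 69.0), 90.0)
[ 0.4855 -0.1558  0.008 ]
[ 0.4869 -0.3277  0.008 ]
[ 0.3766 -0.3258  0.008 ]
[ 0.3751 -0.1559  0.008 ]
```

View pics/crop1.png

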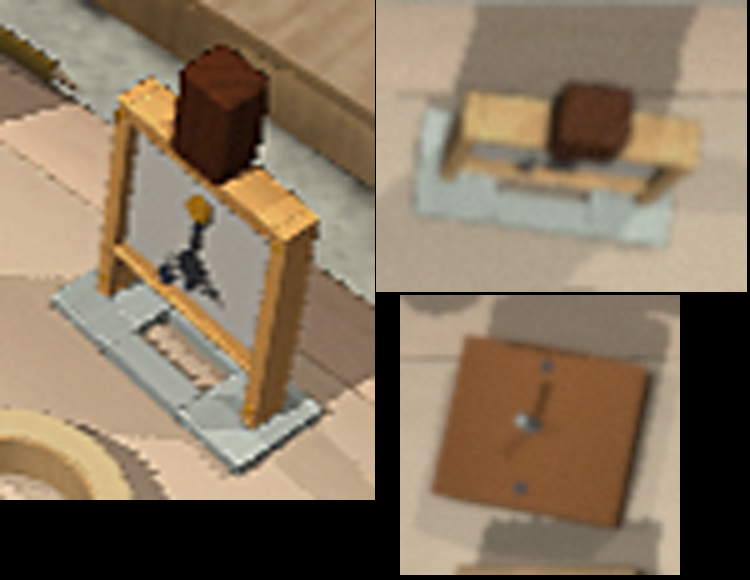

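The crop shows the grip's top face centred near scene pixel (384.6,249.4) and top pixel (401.1,226.7). The case and foot edges slope about 7.6° in the top view, and the stud's edges slope about 10.7°. The dark rider tab is left of the needle.

```bash
cat >> h.py <<'E'
def tri(S,a,T,b):
    o1,r1=ray(S,*a);o2,r2=ray(T,*b); s=np.linalg.lstsq(np.array([r1,-r2]).T,o2-o1,rcond=None)[0]
    p,q=o1+r1*s[0],o2+r2*s[1]; return ((p+q)/2).round(4),np.linalg.norm(p-q).round(4)
def tool(tgt):
    "world target -> shift in tool axes, cm"
    from scipy.spatial.transform import Rotation as Ro
    s=bot.observe(); return (100*Ro.from_euler('xyz',s['orientation']).as_matrix().T@(np.array(tgt)-s['tcp_pos'])).round(2)
E
python3 - <<'E'
from h import *
S=grab('scene');T=grab('top')
print(tri(S,(384.6,249.4),T,(401.1,226.7)),onplane(S,384.6,249.4,.184),onplane(T,401.1,226.7,.184))
print(tri(S,(228,180),T,(191.75,237)),onplane(S,228,180,.075),onplane(T,191.75,237,.075))
f=lambda x,y:onplane(T,360+(x-376)/5.3,205+y/5.3,.008).round(4)
a,b=f(415,210),f(668,243);print(a,b,np.degrees(np.arctan2(*(a-b)[:2])))
f=lambda x,y:onplane(T,360+(x-376)/5.3,205+y/5.3,.134).round(4)
a,b=f(466,93),f(700,125);print(a,b,np.degrees(np.arctan2(*(a-b)[:2])))
print(tool([.44,.3,.26]))
E
```

```text
(array([ 0.4286, -0.2348,  0.1831]), np.float64(0.0031)) [ 0.42920988 -0.23614417  0.184     ] [ 0.42727462 -0.23361537  0.184     ]
(array([0.4171, 0.2402, 0.0859]), np.float64(0.0048)) [0.42663187 0.24912365 0.075     ] [0.41678888 0.24469552 0.075     ]
[ 0.411  -0.1741  0.008 ] [ 0.3966 -0.2919  0.008 ] 6.969321679104013
[ 0.4446 -0.1866  0.134 ] [ 0.4317 -0.2852  0.134 ] 7.453764875115577
[-36.17 -18.39  -1.  ]
```

```bash
python3 -m crank '[0,0,0,-4.4,-2.2,-0.1,1, 0,0,0,-4.4,-2.2,-0.1,1, 0,0,0,-4.4,-2.2,-0.1,1, 0,0,0,-4.4,-2.2,-0.1,1, 0,0,0,-4.4,-2.2,-0.1,1, 0,0,0,-4.4,-2.2,-0.1,1, 0,0,0,-4.4,-2.2,-0.1,1, 0,0,-5.7,-4.4,-2.2,-0.1,1]' 40; python3 -c "
from h import *
print(tool([.4285,-.235,.25]))"
```

```text
clock: 1.1
tcp_pos: [0.4337, 0.3085, 0.2585]
orientation: [3.141, 0.0, 3.017]
wrist_force: [0.5, -0.1, 0.7]
opening: 0.998
grip_force: 0.0
[ -6.23 -53.99   0.83]
```

```bash
python3 -m crank '[0,0,0,-0.6,-4.9,0,1, 0,0,0,-0.6,-4.9,0,1, 0,0,0,-0.6,-4.9,0,1, 0,0,0,-0.6,-4.9,0,1, 0,0,0,-0.6,-4.9,0,1, 0,0,0,-0.6,-4.9,0,1, 0,0,0,-0.6,-4.9,0,1, 0,0,0,-0.6,-4.9,0,1]' >/dev/null; python3 -m crank '[0,0,0,-0.7,-4.9,0,1, 0,0,0,-0.7,-4.9,0,1, 0,0,0,0,-4.9,0,1, 0,0,0,0,0,0,1, 0,0,0,0,0,0,1]'; python3 -c "
from h import *
print(tool([.4285,-.235,.162]))"
```

```text
clock: 2.4
tcp_pos: [0.4257, -0.233, 0.2581]
orientation: [3.141, -0.0, 3.013]
wrist_force: [0.1, 1.0, -0.4]
opening: 0.998
grip_force: 0.0
[-0.31 -0.17  9.61]
```

```bash
python3 -m crank '[0,0,0,-0.3,-0.2,3,1, 0,0,0,0,0,3,1, 0,0,0,0,0,2,1, 0,0,0,0,0,1.5,1, 0,0,0,0,0,0,0, 0,0,0,0,0,0,0, 0,0,0,0,0,0,0, 0,0,0,0,0,0,0]' 60;  python3 -m crank '[0,0,0,0,0,0,0, 0,0,0,0,0,0,0, 0,0,0,0,0,0,0, 0,0,0,0,0,0,0]'
python3 - <<'E'
from h import *
S=grab('scene'); cv2.imwrite('pics/g1.png',cv2.cvtColor(cv2.resize(S['frame'][210:330,320:440],None,fx=4.8,fy=4.8),cv2.COLOR_RGB2BGR))
E
```

```text
clock: 3.2
tcp_pos: [0.4295, -0.2349, 0.1646]
orientation: [-3.141, 0.002, 3.016]
wrist_force: [0.3, 1.9, 4.3]
opening: 0.347
grip_force: 61.5
clock: 3.6
tcp_pos: [0.4295, -0.235, 0.1646]
orientation: [-3.141, 0.002, 3.015]
wrist_force: [0.8, 3.3, 5.7]
opening: 0.346
grip_force: 61.3
```

View pics/g1.png

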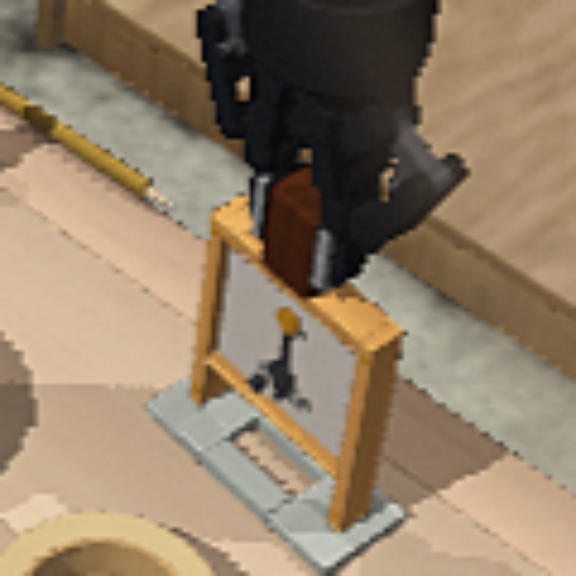

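The picture shows both pads on the grip block with the gauge still upright. Lifting it nearer the camera for a better look at the rider.

```bash
python3 -m crank '[0,0,0,0,0,-1,0, 0,0,0,0,0,-3,0, 0,0,0,0,0,-4,0, 0,0,0,0,0,-4,0, 0,0,0,0,0,-4,0, 0,0,0,0,0,-4,0, 0,0,0,0,0,-4,0, 0,0,1,0,0,-3,0]' >/dev/null;  python3 -m crank '[0,0,0,2,0,-3,0, 0,0,0,2,0,-3,0, 0,0,0,1,0,-1,0, 0,0,0,0,0,0,0, 0,0,0,0,0,0,0, 0,0,0,0,0,0,0, 0,0,0,0,0,0,0, 0,0,0,0,0,0,0]'>/dev/null
for i in 1 2 3; do python3 -m crank '[0,0,0,0,0,0,0, 0,0,0,0,0,0,0, 0,0,0,0,0,0,0, 0,0,0,0,0,0,0, 0,0,0,0,0,0,0, 0,0,0,0,0,0,0, 0,0,0,0,0,0,0, 0,0,0,0,0,0,0]' >/dev/null; done;  python3 - <<'E'
from h import *
S=grab('scene'); s=bot.observe(); print(s['clock'],s['tcp_pos'],s['orientation'],s['wrist_force'],s['grip_force'])
np.save('S2.npy',S,allow_pickle=True)
p=s['tcp_pos']-[0,0,.08]; u,v=proj(S,p).astype(int); x0,y0=u-45,v-45; print(x0,y0)
cv2.imwrite('pics/g2.png',cv2.cvtColor(cv2.resize(S['frame'][y0:y0+95,x0:x0+95],None,fx=6,fy=6,interpolation=2),cv2.COLOR_RGB2BGR))
E
```

```text
7.7 [ 0.37925297 -0.22766962  0.50331026] [-3.14156377e+00  1.16530397e-05  2.99782118e+00] [ 0.02221324  0.0376904  -3.51566463] 60.56120038032532
331 117
```

View pics/g2.png

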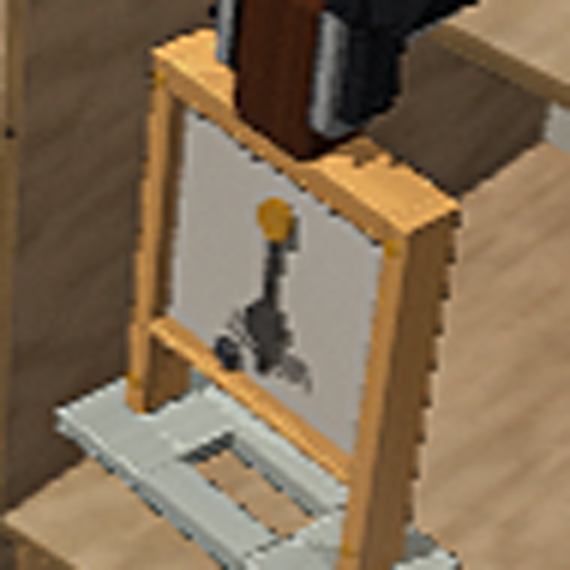

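The dial is visible in the crop: pivot at (275,218), needle tip near (266,370), and the dark rider tab at about (228,352) with its upper edge near (231,341).

Run:
```python
from h import *
S=np.load('S2.npy',allow_pickle=True).item()
tcp=np.array([.37925,-.22767,.5033]); yaw=2.9978-np.pi
o=tcp-[0,0,.1646]; ex=np.array([np.cos(yaw),np.sin(yaw),0]); ey=np.array([-ex[1],ex[0],0])
def dial(cx,cy,c=-.008):
    C,r=ray(S,331+cx/6-.5,117+cy/6-.5); t=((o-C)@ex+c)/(r@ex); p=C+r*t-o; return np.array([p@ey,p[2]])*1e3
P=dial(275,218); print('pivot',P)
for n,x,y in(('tip',266,370),('rider top',231,341),('rider mid',228,352),('foot L',130,405),('case TL',155,48)):
    q=dial(x,y); d=q-P; print(n,q.round(1),'rel',d.round(1),'r',np.hypot(*d).round(1),'ang',np.arctan2(d[0],-d[1]).round(3))
# dark mask
im=S['frame'][117:212,331:426].astype(int); m=((im.max(2)<90)&(abs(im[...,0]-im[...,2])<30)).astype(np.uint8); m[:32]=0
n,l,st,c=cv2.connectedComponentsWithStats(m)
for k in range(1,n): print(st[k],c[k].round(1))
print(im[48:66,34:56].max(2))
```

```text
pivot [ -5.4893299  110.71322964]
tip [-8.7 60.4] rel [ -3.2 -50.3] r 50.4 ang -0.064
rider top [ 6. 61.] rel [ 11.5 -49.7] r 51.0 ang 0.227
rider mid [ 6.7 56.6] rel [ 12.2 -54.1] r 55.4 ang 0.222
foot L [44.7 11.5] rel [ 50.2 -99.2] r 111.2 ang 0.468
case TL [ 46.5 136. ] rel [51.9 25.2] r 57.8 ang 2.023
[ 3 32  1  1  1] [ 3. 32.]
[22 32  1  5  5] [22. 34.]
[75 32  2  1  2] [75.5 32. ]
[55 35  1  1  1] [55. 35.]
[22 38  1  1  1] [22. 38.]
[ 36  39  13  23 106] [43.1 52.8]
[62 40  1  1  1] [62. 40.]
[21 43  1  3  3] [21. 44.]
[20 47  2  6  6] [20.7 49.5]
[20 54  1  8  8] [20.  57.5]
[49 61  2  1  2] [49.5 61. ]
[18 63  1  1  1] [18. 63.]
[14 65  1  1  1] [14. 65.]
[16 64  1  1  1] [16. 64.]
[28 65  3  2  3] [29.  65.7]
[10 67  1  1  1] [10. 67.]
[12 66  1  1  1] [12. 66.]
[ 9 69  1  1  1] [ 9. 69.]
[25 68  1  1  1] [25. 68.]
[10 72  3  2  3] [11.  72.7]
[31 72  8  5 16] [34.9 74.3]
[ 9 76  3  2  3] [10.  76.7]
[41 77  1  1  1] [41. 77.]
[ 8 79  1  1  1] [ 8. 79.]
[18 78  1  1  1] [18. 78.]
[ 6 80  1  1  1] [ 6. 80.]
[22 81  1  1  1] [22. 81.]
[35 80  1  1  1] [35. 80.]
[46 81  1  1 
[... 1237 characters left out ...]
5  65  62 115 181 167 164 160
  160 160 160 159]
 [212 171  69  41  30  43 120 167 114  42  49  64  74 104 110 141 169 163
  161 162 161 160]
 [212 217 172  57  28  54 116 169 118  34  39  59  74 103  97  94 119 168
  162 161 161 159]
 [216 222 179 110  44  83 108 161 111  30  54 108 132  98  99  89  85 140
  164 161 160 159]
 [174 202 236 210 201 199 187 175 154 111 114 155 105 120  94  95 105 144
  165 161 160 161]
 [108 138 202 244 212 208 187 184 169 164 168 166 168 158 119 101 122 115
  165 163 160 159]
 [151 181 109 187 221 214 207 183 183 172 158 160 163 164 166 169 148 113
  165 162 160 162]
 [210 205 188 140 175 211 225 213 208 185 180 161 159 159 163 163 152 134
  162 159 162 159]]
```

Run:
```python
from h import *
S=grab('scene');T=grab('top')
def post(d,x0,y0,x1,y1):
    im=d['frame'][y0:y1,x0:x1]; h=cv2.cvtColor(im,cv2.COLOR_RGB2HSV); return ((h[...,1]<90)&(h[...,2]>60)).astype(np.uint8)
for d,b in((S,(215,170,242,205)),(T,(182,228,204,248))):
    m=post(d,*b); print(b); print('\n'.join(''.join('#' if v else '.' for v in r) for r in m))
red=lambda im,h:0
im=S['frame'][165:230,190:270];h=cv2.cvtColor(im,cv2.COLOR_RGB2HSV)
print('proj guess',proj(S,[.418,.244,.075]),proj(S,[.418,.244,.045]),proj(T,[.418,.244,.075]),proj(T,[.418,.244,.045]))
```

```text
(215, 170, 242, 205)
###########################
###########################
###########################
###########################
###########################
#################..########
###############......######
#############...........###
##########..............###
########..................#
######.....................
###........##..............
#.........###..............
..........####.............
...........###...........##
..........####..........#.#
...........###.............
...........###.............
...........###.............
...........###.............
...........###.............
...........###.............
...........................
...........................
...........................
...........................
#..........................
...........................
...........................
...........................
...........................
...........................
...........................
...........................
...........................
(182, 228, 204, 248)
......................
......................
......................
......................
......................
......................
........#.............
.......###............
.......#####..........
.......######.........
........#####.........
..........##..........
......................
......................
......................
......................
......................
......................
......................
......................
proj guess [226.66444729 182.53065859] [227.70656951 191.72644187] [192.06672742 236.49465941] [195.36513402 238.29584719]
```

```bash
python3 -c "
from h import *
print(tool([.419,.2463,.29]))"
```

```text
[ 2.86 47.48 21.33]
```

```bash
python3 -m crank '[0,0,0.5,0.1,1.5,0.5,0, 0,0,0.5,0.2,3,1,0, 0,0,0.5,0.3,4.5,1.5,0, 0,0,0.5,0.3,4.5,2,0, 0,0,0.5,0.3,4.5,2,0, 0,0,0,0.3,4.5,2,0, 0,0,0,0.3,4.5,2,0, 0,0,0,0.3,4.5,2,0]' >/dev/null;  python3 -m crank '[0,0,0,0.3,4.5,2,0, 0,0,0,0.3,4.5,2,0, 0,0,0,0.2,4,2,0, 0,0,0,0.2,2.5,1.3,0, 0,0,0,0,0.8,1,0, 0,0,0,0,0,0,0, 0,0,0,0,0,0,0, 0,0,0,0,0,0,0]'
python3 - <<'E'
from h import *
print(tool([.419,.2463,.29]),bot.observe()['wrist_force'])
S=grab('scene','s3.png');T=grab('top')
a=cv2.cvtColor(cv2.resize(S['frame'][110:230,180:280],None,fx=4,fy=4,interpolation=2),cv2.COLOR_RGB2BGR)
b=cv2.cvtColor(cv2.resize(T['frame'][195:285,145:235],None,fx=4,fy=4,interpolation=2),cv2.COLOR_RGB2BGR)
W=np.zeros((480,780,3),np.uint8);W[:,:400]=a;W[:360,410:770]=b;cv2.imwrite('pics/g3.png',W)
E
```

```text
clock: 9.4
tcp_pos: [0.4345, 0.2471, 0.2915]
orientation: [3.141, 0.002, 2.953]
wrist_force: [0.2, -0.5, -4.4]
opening: 0.347
grip_force: 61.1
[ 1.51 -0.37  0.14] [ 0.15652025 -0.51303358 -4.39778529]
```

View pics/g3.png

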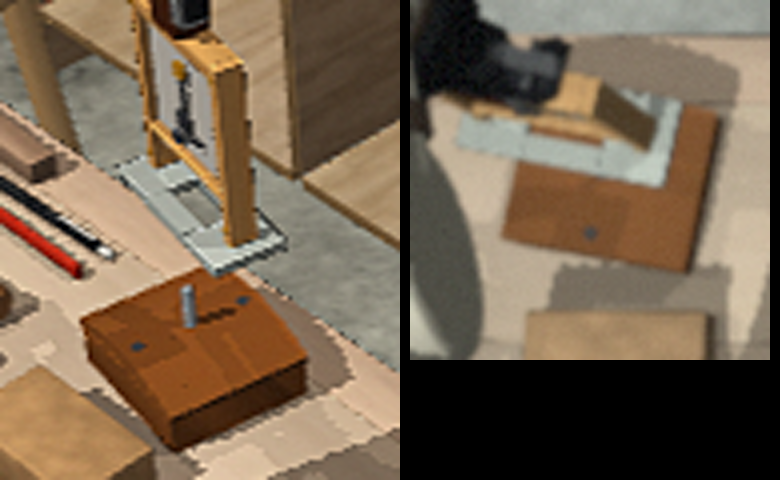

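The crop shows the foot above the stud, set back in +x as expected (the TCP is 15 mm off). Foot front corners in the top crop are at (456,147) and (665,187), right-back at (683,98).

```bash
python3 - <<'E'
from h import *
T=grab('top'); f=lambda x,y:onplane(T,145+(x-410)/4-.5,195+y/4-.5,.135)[:2]
L,R,B=f(456,147),f(665,187),f(683,98); d=L-R; print(np.linalg.norm(d),np.linalg.norm(R-B),np.degrees(np.arctan2(d[0],d[1])),'origin',(L+B)/2)
print(bot.observe()['tcp_pos'],tool([.419,.2463,.252]))
E
python3 -m crank '[0,0,0,0.7,-0.2,1,0, 0,0,0,0.8,-0.2,1.5,0, 0,0,0,0,0,1,0, 0,0,0,0,0,0,0]'
```

```text
0.12057198263041773 0.05127209370053768 10.345343514533276 origin [0.43503499 0.24605305]
[0.43434488 0.24743957 0.29124207] [ 1.49 -0.4   3.92]
clock: 9.95
tcp_pos: [0.4177, 0.2465, 0.2539]
orientation: [-3.14, -0.002, 2.954]
wrist_force: [-1.3, -0.8, -3.7]
opening: 0.346
grip_force: 61.0
```

```bash
python3 -m crank '[0,0,0,-0.1,0,1,0, 0,0,0,0,0,1,0, 0,0,0,0,0,1,0, 0,0,0,0,0,0.7,0, 0,0,0,0,0,0,0, 0,0,0,0,0,0,0]'; python3 -m crank '[0,0,0,0,0,0.2,0, 0,0,0,0,0,0,0]'; python3 -m crank '[0,0,0,0,0,0.2,0, 0,0,0,0,0,0,0]'
```

```text
clock: 10.55
tcp_pos: [0.4193, 0.2469, 0.2182]
orientation: [-3.142, -0.0, 2.954]
wrist_force: [-0.9, 0.0, -4.4]
opening: 0.342
grip_force: 61.1
clock: 10.75
tcp_pos: [0.4195, 0.2469, 0.2165]
orientation: [3.141, 0.001, 2.954]
wrist_force: [-0.9, -1.0, -4.1]
opening: 0.344
grip_force: 61.1
clock: 10.95
tcp_pos: [0.4192, 0.2468, 0.2141]
orientation: [-3.141, -0.0, 2.954]
wrist_force: [-0.1, 0.7, -3.8]
opening: 0.346
grip_force: 61.1
```

Underside is now about 49 mm up, with no lateral force, so the post has entered the slot. Going down in small steps.

```bash
for i in 1; do python3 -m crank '[0,0,0,0,0,0.2,0, 0,0,0,0,0,0,0]'|grep -E 'tcp|wrist'; python3 -m crank '[0,0,0,0,0,0.1,0, 0,0,0,0,0,0,0]'|grep -E 'tcp|wrist';python3 -m crank '[0,0,0,0,0,0.1,0, 0,0,0,0,0,0,0]'|grep -E 'tcp|wrist'; done
```

```text
tcp_pos: [0.4192, 0.2468, 0.212]
wrist_force: [0.1, -0.4, -4.2]
tcp_pos: [0.4192, 0.2468, 0.2111]
wrist_force: [-0.4, 0.3, -4.0]
tcp_pos: [0.4192, 0.2468, 0.2102]
wrist_force: [-0.5, 0.1, -3.1]
```

```bash
python3 -m crank '[0,0,0,0,0,0.05,0, 0,0,0,0,0,0,0]'|grep -E 'tcp|wrist'; python3 -m crank '[0,0,0,0,0,0.05,0, 0,0,0,0,0,0,0]'|grep -E 'tcp|wrist'
```

```text
tcp_pos: [0.4193, 0.2468, 0.2097]
wrist_force: [0.3, -1.1, -4.3]
tcp_pos: [0.4194, 0.2469, 0.2094]
wrist_force: [0.5, -0.5, -3.8]
```

```bash
for k in 1; do python3 -m crank '[0,0,0,0,0,0.05,0, 0,0,0,0,0,0,0]'|grep -E 'tcp|wrist'; python3 -m crank '[0,0,0,0,0,0.05,0, 0,0,0,0,0,0,0]'|grep -E 'tcp|wrist'; python3 -m crank '[0,0,0,0,0,0.05,0, 0,0,0,0,0,0,0]'|grep -E 'tcp|wrist'; done
```

```text
tcp_pos: [0.4196, 0.2469, 0.2094]
wrist_force: [-0.7, -0.4, 1.3]
tcp_pos: [0.4197, 0.2469, 0.2094]
wrist_force: [-1.7, -1.3, 5.1]
tcp_pos: [0.4198, 0.2469, 0.2094]
wrist_force: [-3.5, -1.5, 7.3]
```

```bash
python3 -m crank '[0,0,0,0,0,-0.05,0, 1.85,0,0,0,0.53,-0.01,0, 0,0,0,0,0,0,0, 1.85,0,0,0,0.53,-0.02,0, 0,0,0,0,0,0,0]'|grep -E 'tcp|wrist|orient'
python3 - <<'E'
from h import *
a=np.radians(3.7);R,H=.15,.1644
print(H*np.sin(a)+R*np.sin(a)-R*a*np.cos(a), .045+R*np.cos(a)-R+R*a*np.sin(a)+H*np.cos(a))
E
```

```text
tcp_pos: [0.4219, 0.258, 0.2095]
orientation: [-3.078, 0.001, 2.955]
wrist_force: [-2.1, -0.0, 6.6]
0.010622570890991938 0.20936976758014703
```

```bash
python3 -m crank '[1.85,0,0,0,0.53,-0.05,0, 0,0,0,0,0,0,0, 1.85,0,0,0,0.53,-0.06,0, 0,0,0,0,0,0,0]'|grep -E 'tcp|wrist|orient';python3 -m crank '[1.85,0,0,0,0.53,-0.07,0, 0,0,0,0,0,0,0, 1.85,0,0,0,0.53,-0.09,0, 0,0,0,0,0,0,0]'|grep -E 'tcp|wrist|orient'
```

```text
tcp_pos: [0.4239, 0.2685, 0.2096]
orientation: [-3.013, 0.001, 2.955]
wrist_force: [-0.9, -0.1, 7.2]
tcp_pos: [0.4259, 0.2792, 0.2096]
orientation: [-2.948, 0.002, 2.955]
wrist_force: [-0.0, 0.5, 7.3]
```

```bash
python3 -m crank '[1.85,0,0,0,0.53,-0.12,0, 0,0,0,0,0,0,0, 1.6,0,0,0,0.46,-0.13,0, 0,0,0,0,0,0,0, 0,0,0,0,0,0,0, 0,0,0,0,0,0,0, 0,0,0,0,0,0,0, 0,0,0,0,0,0,0]'|grep -E 'tcp|wrist|orient'
for i in 1 2 3; do python3 -m crank '[0,0,0,0,0,0,0, 0,0,0,0,0,0,0, 0,0,0,0,0,0,0, 0,0,0,0,0,0,0, 0,0,0,0,0,0,0, 0,0,0,0,0,0,0, 0,0,0,0,0,0,0, 0,0,0,0,0,0,0]' |grep -E 'clock|tcp|wrist|orient'; done
python3 - <<'E'
from h import *
S=grab('scene','s4.png'); T=grab('top')
s=bot.observe(); x0,y0=proj(S,s['tcp_pos']-[0,0.025,.08]).astype(int)-[38,38]; print(x0,y0)
cv2.imwrite('pics/g4.png',cv2.cvtColor(cv2.resize(S['frame'][y0:y0+75,x0:x0+75],None,fx=8,fy=8,interpolation=2),cv2.COLOR_RGB2BGR))
E
```

```text
tcp_pos: [0.4277, 0.289, 0.2096]
orientation: [-2.887, 0.001, 2.955]
wrist_force: [-1.1, 1.6, 5.7]
clock: 15.45
tcp_pos: [0.4277, 0.289, 0.2096]
orientation: [-2.887, 0.001, 2.955]
wrist_force: [-0.7, 0.9, 6.0]
clock: 16.25
tcp_pos: [0.4277, 0.289, 0.2096]
orientation: [-2.887, 0.001, 2.955]
wrist_force: [0.3, 1.4, 5.4]
clock: 17.05
tcp_pos: [0.4277, 0.2889, 0.2096]
orientation: [-2.887, 0.001, 2.955]
wrist_force: [0.4, 0.3, 5.8]
184 121
```

View pics/g4.png

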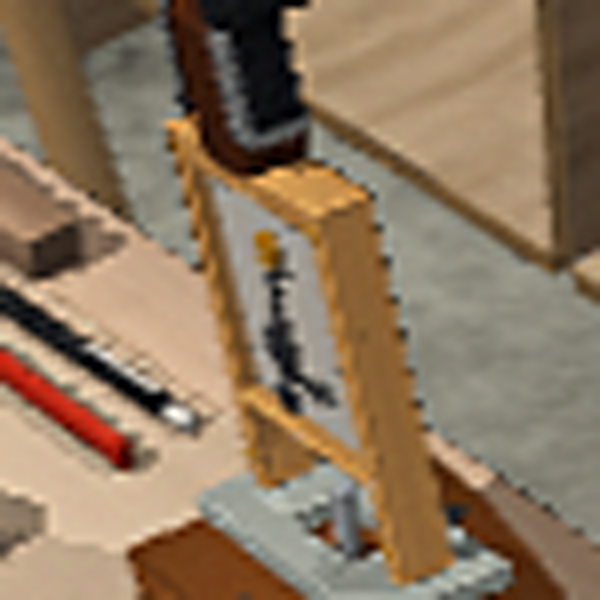

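The needle's lower end is nearly over the rider, which shows dark at about (290,403) in the crop. Next I'll compare predicted tip and rider pixels in both the earlier, closer frame and this one.

Run:
```python
from h import *
from scipy.spatial.transform import Rotation as Ro
S4=grab('scene'); s=bot.observe(); S2=np.load('S2.npy',allow_pickle=True).item()
def frame(tcp,eul):
    R=Ro.from_euler('xyz',eul).as_matrix()@np.diag([-1,1,-1]); return R,np.array(tcp)-R@[0,0,.1644]
def pt(F,ang,c,r=.053): return F[1]+F[0]@[c,r*np.sin(ang),.105-r*np.cos(ang)]
for n,S,F,(x0,y0),nd in(('S2',S2,frame([.37925,-.22767,.5033],[-3.14156,0,2.9978]),(331,117),0),('S4',S4,frame(s['tcp_pos'],s['orientation']),(184,121),.2545)):
    for c in(-.002,-.004,-.008):
        f=lambda a,r=.053:(proj(S,pt(F,a,c,r))-[x0,y0]).round(1).tolist()
        print(n,c,'piv',f(0,0),'tip',f(nd),'rider',[f(a) for a in(.18,.22,.25,.28)])
im=S4['frame'][121:196,184:259].max(2); print(im[40:54,28:46])
```

```text
S2 -0.002 piv [45.5, 35.6] tip [42.6, 60.9] rider [[38.9, 57.6], [38.1, 56.8], [37.5, 56.2], [36.9, 55.5]]
S2 -0.004 piv [44.6, 36.0] tip [41.7, 61.4] rider [[38.0, 58.1], [37.2, 57.2], [36.6, 56.6], [36.1, 55.9]]
S2 -0.008 piv [42.7, 36.9] tip [39.9, 62.3] rider [[36.2, 59.0], [35.4, 58.1], [34.9, 57.5], [34.3, 56.8]]
S4 -0.002 piv [33.2, 30.1] tip [35.4, 47.4] rider [[36.1, 48.2], [35.7, 47.8], [35.4, 47.5], [35.1, 47.1]]
S4 -0.004 piv [32.5, 30.4] tip [34.7, 47.7] rider [[35.4, 48.5], [35.0, 48.1], [34.7, 47.7], [34.4, 47.4]]
S4 -0.008 piv [31.0, 31.0] tip [33.2, 48.3] rider [[34.0, 49.1], [33.6, 48.6], [33.3, 48.3], [33.0, 48.0]]
[[140 113 134 170 163 119  56  47 106 167 162 161 160 172 179 135 139 138]
 [170 110 128 161 146  48  32  39 114 171 161 160 159 166 164 133 134 123]
 [168 105 124 155 157  84  39  42 107 179 166 161 160 162 163 144 133 120]
 [154 113 100 108 156  79  34  32  39 109 168 162 160 162 171 167 138 140]
 [172 141 114 136 176 149  29  32  34 114 171 161 160 161 171 177 138 140]
 [186 169 111 127 160 164 117  30  31 107 174 162 162 163 173 176 131 138]
 [186 166 105 126 152 172 151  36  17 102 182 170 167 144 121 164 139 138]
 [204 151 107 100 110 171 158  84  40  20  79 134 146 171 168 170 158 138]
 [206 169 148 166 179 157  90  42 113 166  40  49  63 121 166 173 175 137]
 [207 191 206 220 198 181 154  28  28  97 159  46  46  98 169 174 177 133]
 [208 188 169 169 224 207 192  74  17  94 168 129 111  68 137 167 164 137]
 [211 206 148 103 152 219 220 167  71  88 168 168 167 168 165 164 167 153]
 [210 191 172 132  93 121 176 234 204 187 174 161 160 161 160 160 173 170]
 [207 204 188 168 113 116 114 162 218 198 178 174 168 159 159 159 173 176]]
```

The two frames put the rider between about 0.21 and 0.27, with a mean near 0.24. The gauge is tilted 0.2545, so I'll ease back 0.8° to centre it and let the needle settle.

```bash
python3 -m crank '[-0.4,0,0,0,-0.12,0.03,0, -0.4,0,0,0,-0.11,0.03,0, 0,0,0,0,0,0,0, 0,0,0,0,0,0,0]'|grep -E 'tcp|wrist|orient'
for i in 1 2 3 4; do python3 -m crank '[0,0,0,0,0,0,0, 0,0,0,0,0,0,0, 0,0,0,0,0,0,0, 0,0,0,0,0,0,0, 0,0,0,0,0,0,0, 0,0,0,0,0,0,0, 0,0,0,0,0,0,0, 0,0,0,0,0,0,0]' |grep -E 'clock|tcp|wrist|orient|grip'; done
python3 - <<'E'
from h import *
S=grab('scene')
cv2.imwrite('pics/g5.png',cv2.cvtColor(cv2.resize(S['frame'][145:180,204:249],None,fx=16,fy=16,interpolation=2),cv2.COLOR_RGB2BGR))
E
```

```text
tcp_pos: [0.4273, 0.2866, 0.2096]
orientation: [-2.901, 0.001, 2.955]
wrist_force: [-0.1, 0.8, 5.4]
clock: 18.4
tcp_pos: [0.4273, 0.2866, 0.2096]
orientation: [-2.901, 0.001, 2.955]
wrist_force: [-1.6, 0.6, 5.6]
grip_force: 62.3
clock: 19.2
tcp_pos: [0.4273, 0.2866, 0.2096]
orientation: [-2.901, 0.001, 2.955]
wrist_force: [-1.4, 0.8, 6.2]
grip_force: 62.3
clock: 20.0
tcp_pos: [0.4273, 0.2866, 0.2096]
orientation: [-2.901, 0.001, 2.955]
wrist_force: [-0.4, 0.5, 6.0]
grip_force: 62.3
clock: 20.8
tcp_pos: [0.4273, 0.2866, 0.2096]
orientation: [-2.901, 0.001, 2.955]
wrist_force: [0.0, 0.3, 5.7]
grip_force: 62.3
```

View pics/g5.png

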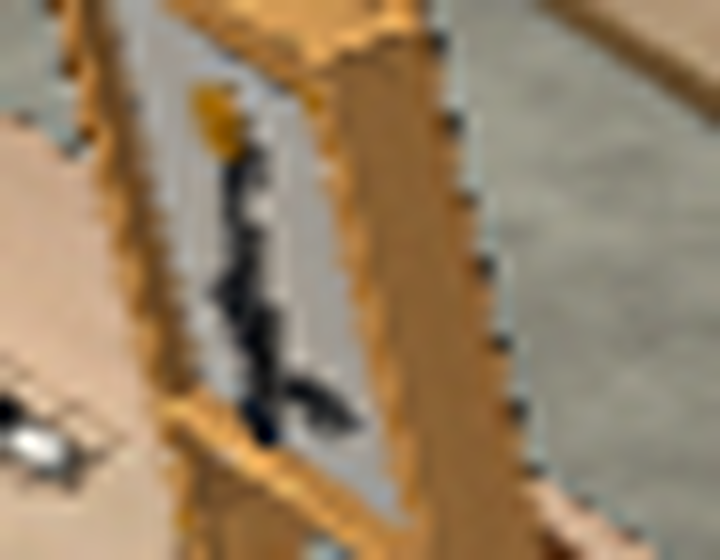

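The needle runs straight down into the dark tab (tip near (263,395), tab at (262,425)). Contact force is about 10 N and the arm is steady.

```bash
python3 -c "
from plant import bot
print(bot.hand_in())"
```

```text
the job is handed in; nothing more can be done
None
```

I handed the job in at about 21 s, but the interface gave no verdict: the gauge is threaded over the post and tilted 0.24 rad, still gripped at about 62 N with about 10 N on the stud, and the needle tip appears to be on the rider tab in the last picture (my rider estimate is 0.24 ± 0.03 rad, tolerance about 0.066).

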